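# Hold the cover plate over its housing for screwing

## Robot

A 6-joint arm with a two-finger parallel gripper is mounted at the origin on a cart in front of the work surface, level with it; the furniture and walls round the work are solid. World frame = base frame: x ahead of the robot, y to its left, z up, the work surface at z = 0. Lengths are in mm, angles in rad, forces in N, time in s.
With the tool pointing down it reaches from about 275 to 1000 mm from the base axis. Payload 8.4 kg.
Tool frame: the origin (TCP) lies at the very end of the fingers, on their centre line; the grasp point (between the pads) lies 19 mm behind it; z points along the fingers, y is the direction in which the jaws open and shut (so a half turn about z gives the same grasp; the last joint's range is limited). The gripper opens to 85 mm and grips with 20 to 120 N. Pads are 22 mm wide; open, the fingers measure 114 mm over their backs; the gripper's body (76 mm by 85 mm) begins 54 mm behind the grasp point. The pads swing forward as they close: fully open they stand 13 mm farther back than shut.
Start: joints at [-1.26, 0.353, 1.633, -0, 1.155, -0.002], TCP at [192.326, -594.675, 204.581] pointing down, gripper open.
Joint ranges: [-2.63, 2.63], [-0.92, 2.1], [0.06, 2.66], [-1.3, 4.44], [0, 2.69], [-3.02, 3.02]. Speed limits (rad/s): [2.22, 2.22, 2.79, 3.14, 3.14, 3.14].

## Interface

Orientations are given as [roll, pitch, yaw] about the fixed x, y, z axes, in that order (R = Rz(yaw) Ry(pitch) Rx(roll)).
In Python, from rig import readout, grab_frame, calibration, r gives the robot as it stands. The module is installed in compiled form; this text tells all that it offers.
- The arm moves only by the tool play_rows, never from a script. Its argument "rows" is a list of rows, each a list of 3 entries, a list of its own where there are three numbers: the closure in counts, from 0 (fully open) to 255 (shut), then the shift along the tool's x, y, z in cm, then the turn, a rotation vector about the tool's x, y, z in rad. In form: [[gripper, [dx, dy, dz], [rx, ry, rz]], ...]. A call has 1 to 12 rows; each row is the pose to reach, as a shift and turn from the pose commanded when the call began, along the tool's axes at that moment; what a row does not reach only later rows make up. A row lasts 1/12 s, in which the tool goes at most 41.7 mm and 7.16 degrees, less where a joint would pass 70% of its speed; a pose out of reach is approached as far as the arm can. A call with a gripper value outside its range is refused whole. The fingers move at their own pace and stop on an object; "squeeze" is the grip in N (left out, the last holds). Time passes only in rows, so rows that repeat a pose let the fingers close. It gives the time, the measured TCP pose, the force and the opening at its end, in the units of the state.
- readout.sense(): the state, without advancing time (a new reading comes with each control period).
- grab_frame(name): name is "side" or "top" or "wrist"; returns (picture, depth): 400x640x3 uint8, red, green, blue; 400x640 float32, mm along the optical axis (not along the pixel's ray), 0 where there is no reading.
- calibration(name): a dict with "vfov" (degrees; the focal length in pixels is half the picture's height over the tangent of half this angle, whatever the lens; pixels are square), "cx", "cy" (the principal point, pixels), "cam_to_world" (4x4, takes a point from camera to world coordinates). Camera axes: x right, y down, z forward; pixel columns grow to the right and rows downward; lengths in mm; the calibration is good to about 2 mm. A picture is of the moment at which its call begins: read the wrist's pose just before it. calibration takes no time and is no camera call; for the wrist camera it gives the pose at the moment of the call.
- r.sign_off(): hands the job in, once; it reports no verdict.
The state is a dict: "clock": time; "qpos": joint angles; "qvel": joint speeds; "joint_efforts": joint torques, N m; "eef_pos": TCP position; "tcp_rot": TCP orientation; "contact_force": force on the tool from outside, world axes, zero at the start; "wrist_torque": the same for the moment, N m; "opening": opening from 0.0 (shut) to 1.0 (fully open).
Only numpy, scipy, OpenCV 4.12 (cv2) and the standard library are available. Lean on these libraries where they do the work, as an engineer would, in place of code of your own. Each camera call takes 0.05 s, during which the arm holds its last target.

## Task

Take the cover plate by its handle, slide it out of the open end of the lipped holder and carry it to the housing. Hold it level about a centimetre above the housing's top face without touching the housing, the right way round, so that looking straight down each of the four threaded holes is wholly visible through its own plate hole, and finish while still holding it there so that a colleague can start the screws. Leave the small things standing around where they are.

Things in the scene. Friction and masses are not known exactly. Their poses are not given: they have to be found in the camera images.
- plate: Loose steel cover plate, 96 (x) x 84 (y) x 6 mm, 0.13-0.25 kg. Four 14 mm through holes; one is moved inwards, so the pattern fits one way round only. A tab 12 long, 18 wide sticks out of its -x edge at y = -16. Origin: centre of the underside of the 96x84 plate, z up. It starts in the holder, x along the holder's x, tab at the open end.
- plate_handle (a point): Middle of the plate's handle, 36 mm above the plate's underside centre: a black bar along the plate's x, 56 long, 14 wide (y), from 28 to 44 mm above the plate's underside, on two 12 mm wide posts at x = -22 and +22. Pinch it across its width.
- holder: Fixed grey holder, 120 (x) x 110 (y) mm, floor top at z = 8. Side rails (x = -30 to +58) carry lips over the plate's long edges, so the plate cannot be lifted, only slid out along the holder's -x; the +x end has a stop. Origin: on the bench; the stored plate's origin is over it within 2 mm, at z = 8. The plate is clear when its origin is at x = -78 or beyond.
- holder_mouth (a point): Middle of the holder's open end, where the lips begin: (-30, 0, 8) mm in the holder's frame. Lips: underside z = 16.5 (2.5 mm above the plate), top z = 20.5, reaching in to y = +/-36. Inner side walls at y = +/-44.5 (2.5 mm play each side).
- housing: Fixed aluminium housing, 40 mm tall, foot 126 x 110 mm. Origin: centre of the underside, on the bench. An ear at its -x side (y = -16) matches the plate's tab; two tube ports stick out 21 mm at its +y side, below the face. The plate fits when its x and y axes point as the housing's and its origin is straight above the housing's.
- housing_face (a point): Centre of the housing's flat top face, 110 (x) x 98 (y) mm, at (0, 0, 40) in the housing's frame; here a 44x26 mm pocket is sunk, and round it are four 6 mm threaded holes in the pattern of the plate's holes.
- plate_hole0 (a point): Centre of plate hole 0 (14 mm) at the plate's underside: (36, 28, 0) mm in the plate's frame.
- housing_hole0 (a point): Centre of the mouth of threaded hole 0 (6 mm) in the housing's top face: (36, 28, 40) mm in the housing's frame. Belongs to plate hole 0.
- plate_hole1 (a point): Centre of plate hole 1 (14 mm) at the plate's underside: (-36, 28, 0) mm in the plate's frame.
- housing_hole1 (a point): Centre of the mouth of threaded hole 1 (6 mm) in the housing's top face: (-36, 28, 40) mm in the housing's frame. Belongs to plate hole 1.
- plate_hole2 (a point): Centre of plate hole 2 (14 mm) at the plate's underside: (-36, -28, 0) mm in the plate's frame.
- housing_hole2 (a point): Centre of the mouth of threaded hole 2 (6 mm) in the housing's top face: (-36, -28, 40) mm in the housing's frame. Belongs to plate hole 2.
- plate_hole3 (a point): Centre of plate hole 3 (14 mm) at the plate's underside: (10, -28, 0) mm in the plate's frame.
- housing_hole3 (a point): Centre of the mouth of threaded hole 3 (6 mm) in the housing's top face: (10, -28, 40) mm in the housing's frame. Belongs to plate hole 3.
- small_beaker: Bystander: a small clear glass beaker, 52 across, 62 tall mm, standing loose on the bench. Origin: centre of its underside.
- vial: Bystander: a small glass vial with a black cap, 22 across, 51 tall mm, standing loose on the bench. Origin: centre of its underside.
- stopper: Bystander: a flanged stopper, 37 across, 30 tall mm, standing loose on the bench. Origin: centre of its underside.
- boat: Bystander: a shallow square plastic weighing boat, 64x64, 17 tall mm, standing loose on the bench. Origin: centre of its underside. Beyond it, at the right of the bench (y below -0.25 m, x 0.35 to 0.7 m), stands a tall fixed carousel machine: cross it only with the fingertips 0.36 m or more above the bench. Bottles and flasks up to 0.24 m stand at the back, x over 0.67 m.
There are look-alikes about, which are no part of the job. Of the things that look like the holder, the larger one is meant.

How it is judged:
By the outcome, as a careful person would: the job done as asked, in the order asked, and still so for the second after the job is handed in, while the arm keeps its last pose, push and grip.
It also fails if it takes over 50 s, if anything falls off the work surface, if the arm or the gripper's body presses on something with over 40 N, if the wrist force passes 120 N, or if a joint passes its speed limit or range.

## Working session

There is one attempt and no reset: what is moved stays moved. The work goes in short steps, Python scripts to look and compute and a tool call to move; the robot and the scene stay as the last step left them, time stands still between calls to the robot, and variables do not carry over. Pictures are saved under pics/ and viewed, and the job is handed in when it is done.

Besides the shell and the picture viewer there is one more tool, called after "Request:" as a command line: name --argument value ..., lists and objects as JSON in quotes. play_rows: Moves the arm, as the interface text tells. Its arguments: {"type":"object","properties":{"rows":{"type":"array"},"squeeze":{"type":"number"}},"required":["rows"]}

```bash
mkdir -p pics; ls
python3 - <<'E'
from rig import readout, grab_frame, calibration, r
import cv2, numpy as np
print(readout.sense())
for n in ["side","top","wrist"]:
    c=calibration(n); print(n,c["vfov"],c["cx"],c["cy"]); print(np.round(c["cam_to_world"],3).tolist())
    p,d=grab_frame(n); cv2.imwrite(f"pics/{n}0.png",p[:,:,::-1]); np.save(f"{n}0_d.npy",d); np.save(f"{n}0_c.npy",c["cam_to_world"])
E
```

```text
pics
{'clock': 0.0, 'qpos': array([-1.26039364e+00,  3.53603734e-01,  1.63411843e+00, -1.54728081e-05,
        1.15519865e+00, -2.38321213e-03]), 'qvel': array([ 6.54949607e-04, -1.52947515e-03, -9.47630461e-05, -7.14229506e-04,
       -9.94355491e-04,  7.72593015e-04]), 'joint_efforts': array([-2.06538214e-03, -6.05261850e+01, -3.42068160e+01, -2.18614796e-04,
        9.33528703e-03,  2.62637059e-05]), 'eef_pos': array([ 192.17168506, -594.19821569,  203.89615962]), 'tcp_rot': array([-3.14026446e+00,  1.09820565e-05,  3.12792164e-01]), 'contact_force': array([0.79731604, 0.03325943, 0.66339879]), 'wrist_torque': array([-0.009027  , -0.03835667, -0.01787954]), 'opening': 0.9979476718906576}
side 57.73175444242835 321.2443179657757 200.42500693909327
[[0.996, -0.058, 0.073, 436.9], [-0.094, -0.635, 0.767, -599.85], [0.002, -0.771, -0.637, 589.71], [0.0, 0.0, 0.0, 1.0]]
top 51.026326967161026 322.5935664463567 193.5948353419729
[[0.023, -0.996, 0.085, 419.213], [-1.0, -0.025, -0.016, 74.634], [0.018, -0.084, -0.996, 1194.277], [0.0, 0.0, 0.0, 1.0]]
wrist 62.82191598508277 316.6667301376269 202.6005590400761
[[0.309, -0.909, -0.279, 264.481], [-0.951, -0.295, -0.089, -571.216], [-0.001, 0.293, -0.956, 372.803], [0.0, 0.0, 0.0, 1.0]]
```

View pics/top0.png

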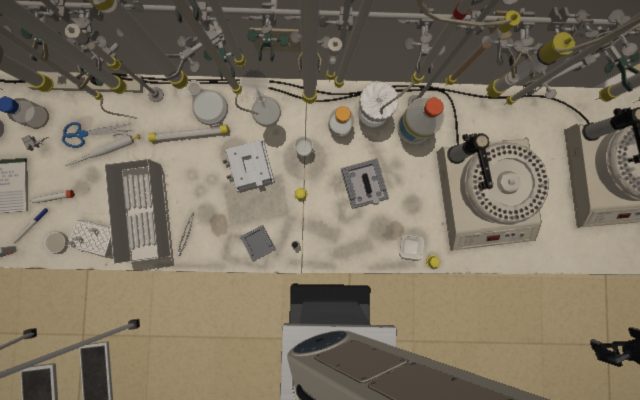

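View pics/side0.png

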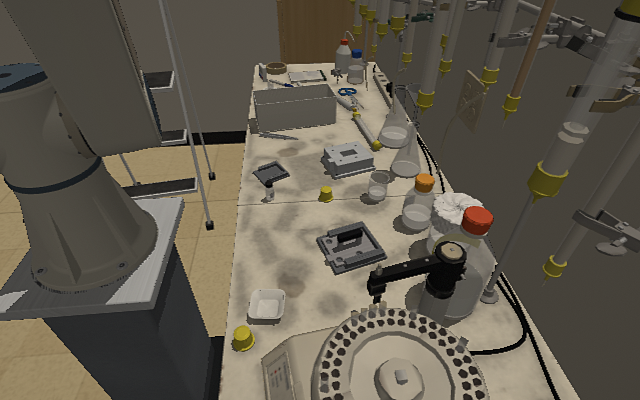

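Run:
```python
import cv2, numpy as np
t=cv2.imread("pics/top0.png"); s=cv2.imread("pics/side0.png")
a=cv2.resize(t[130:220,215:305],(400,400),interpolation=cv2.INTER_CUBIC)
b=cv2.resize(t[140:230,320:410],(400,400),interpolation=cv2.INTER_CUBIC)
c=cv2.resize(s[215:280,300:400],(400,260),interpolation=cv2.INTER_CUBIC)
d=cv2.resize(s[130:195,300:400],(400,260),interpolation=cv2.INTER_CUBIC)
cv2.imwrite("pics/crop0.png",cv2.resize(np.vstack([np.hstack([a,b]),np.hstack([d,c])]),(700,577)))
```

```text
(no output)
```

View pics/crop0.png

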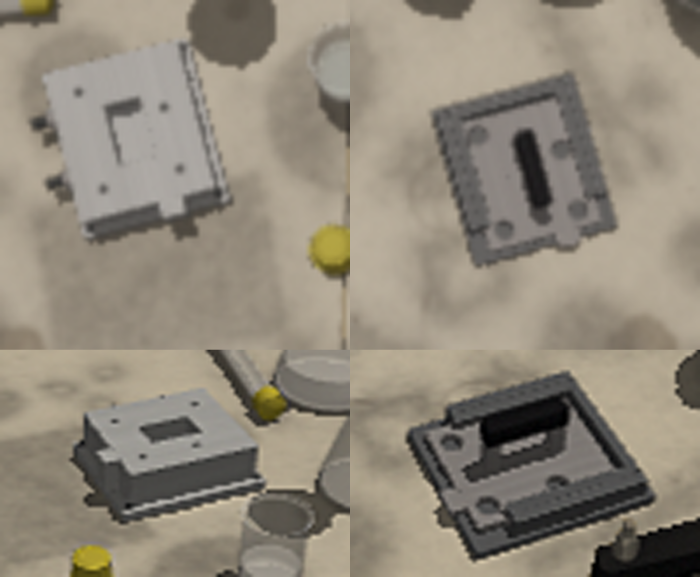

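```bash
cat > h.py <<'E'
import numpy as np, cv2
from rig import readout, grab_frame, calibration
from scipy.spatial.transform import Rotation as Ro
def f(c): return 200/np.tan(np.radians(c["vfov"])/2)
def cloud(c,d):
    v,u=np.mgrid[:400,:640]; F=f(c)
    P=np.stack([(u-c["cx"])/F*d,(v-c["cy"])/F*d,d],-1)
    T=c["cam_to_world"]; W=P@T[:3,:3].T+T[:3,3]; W[d<=0]=np.nan; return W
def plane(c,uv,z):
    uv=np.atleast_2d(uv).astype(float);F=f(c);T=c["cam_to_world"]
    r=np.c_[(uv[:,0]-c["cx"])/F,(uv[:,1]-c["cy"])/F,np.ones(len(uv))]@T[:3,:3].T
    k=(z-T[2,3])/r[:,2]; return (T[:3,3]+r*k[:,None])
def proj(c,P):
    T=c["cam_to_world"];q=(np.atleast_2d(P)-T[:3,3])@T[:3,:3];return q[:,:2]/q[:,2:]*f(c)+[c["cx"],c["cy"]]
E
python3 - <<'E'
from h import *
c=calibration("top");d=np.load("top0_d.npy");W=cloud(c,d)
img=cv2.imread("pics/top0.png")
def rect(mask,box,z):
    m=np.zeros((400,640),np.uint8);u0,v0,u1,v1=box;m[v0:v1,u0:u1]=mask[v0:v1,u0:u1]*255
    cs,_=cv2.findContours(m,0,1);k=max(cs,key=cv2.contourArea)[:,0]
    P=plane(c,k,z)[:,:2];return cv2.minAreaRect(P.astype(np.float32)),len(k)
z=W[...,2]
print("bench z",np.nanmedian(z[185:200,225:280]))
print("housing",rect((z>32)&(z<48),(215,130,290,200),40), np.nanmedian(z[155:160,240:243]))
g=img.max(2)
print("handle",rect(g<40,(340,160,395,210),52), np.nanmin(z[160:210,340:395]),np.nanmax(z[160:210,340:395]))
print("holder",rect((z>12),(330,150,400,220),18))
for n,(u,v) in dict(beaker=(304,148),vial=(296,246),stop=(301,194),boat=(411,247),cup=(434,262),small=(258,243)).items(): print(n,W[v,u].round())
E
```

```text
bench z 0.3876038192086071
housing (((589.6817626953125, 266.7544250488281), (123.75260925292969, 105.82820129394531), 16.5367374420166), 155) 40.80271703895892
handle (((548.025146484375, -63.53704833984375), (51.4447021484375, 12.061654090881348), 14.837858200073242), 40) -8.17411540375474 55.73081867687483
holder (((551.826904296875, -63.9530029296875), (121.18910217285156, 105.70930480957031), 16.983301162719727), 157)
beaker [648. 111.  17.]
vial [372. 125.  47.]
stop [516. 116.  29.]
boat [ 375. -199.    1.]
cup [ 336. -257.   31.]
small [377. 234.   5.]
```

```bash
cat >> h.py <<'E'
def goto(p,yaw,s=None):
    s=s or readout.sense()
    R=Ro.from_euler("xyz",s["tcp_rot"]).as_matrix()
    G=Ro.from_euler("xyz",[np.pi,0,yaw]).as_matrix()
    print("shift cm",(R.T@(np.array(p)-s["eef_pos"])/10).round(2),"turn",Ro.from_matrix(R.T@G).as_rotvec().round(3),"dist",np.linalg.norm(np.array(p)-s["eef_pos"]).round(),"deg",np.degrees(np.linalg.norm(Ro.from_matrix(R.T@G).as_rotvec())).round(1))
E
python3 - <<'E'
from h import *
goto([192,-594,430],0.3128)
goto([575,-55,430],0.27)
E
```

```text
shift cm [-1.00e-02 -6.00e-02 -2.26e+01] turn [-0.001  0.     0.   ] dist 226.0 deg 0.1
shift cm [ 53.02 -39.56 -22.56] turn [-0.001  0.     0.043] dist 699.0 deg 2.5
```

Request:
play_rows --rows '[[0,[0,0,-10],[0,0,0]],[0,[0,0,-22.6],[0,0,0]],[0,[0,0,-22.6],[0,0,0]],[0,[0,0,-22.6],[0,0,0]],[0,[0,0,-22.6],[0,0,0]],[0,[0,0,-22.6],[0,0,0]],[0,[0,0,-22.6],[0,0,0]]]'

```text
clock: 0.73
eef_pos: [192.8, -596.2, 436.4]
tcp_rot: [3.133, -0.0, 0.313]
contact_force: [1.4, 0.5, 0.1]
opening: 0.999
```

Request:
play_rows --rows '[[0,[53,-39.6,0],[0,0,0.04]],[0,[53,-39.6,0],[0,0,0.04]],[0,[53,-39.6,0],[0,0,0.04]],[0,[53,-39.6,0],[0,0,0.04]],[0,[53,-39.6,0],[0,0,0.04]],[0,[53,-39.6,0],[0,0,0.04]],[0,[53,-39.6,0],[0,0,0.04]],[0,[53,-39.6,0],[0,0,0.04]],[0,[53,-39.6,0],[0,0,0.04]],[0,[53,-39.6,0],[0,0,0.04]],[0,[53,-39.6,0],[0,0,0.04]],[0,[53,-39.6,0],[0,0,0.04]]]'

```text
clock: 1.73
eef_pos: [481.7, -184.6, 429.5]
tcp_rot: [-3.141, 0.001, 0.273]
contact_force: [0.4, -0.8, 0.8]
opening: 1.004
```

Run:
```python
from h import *
s=readout.sense();print(s["eef_pos"],s["tcp_rot"],s["clock"])
goto([575,-55,200],0.27)
goto([575,-55,430],0.27)
```

```text
[ 481.69579605 -184.56144649  429.50197402] [-3.14078965e+00  1.09163393e-03  2.72771651e-01] 1.7333
shift cm [12.5  -9.95 22.94] turn [-0.001  0.001  0.003] dist 280.0 deg 0.2
shift cm [12.48 -9.96 -0.06] turn [-0.001  0.001  0.003] dist 160.0 deg 0.2
```

Request:
play_rows --rows '[[60,[12.5,-10,0],[0,0,0]],[60,[12.5,-10,0],[0,0,0]],[60,[12.5,-10,4],[0,0,0]],[60,[12.5,-10,8],[0,0,0]],[60,[12.5,-10,23],[0,0,0]],[60,[12.5,-10,23],[0,0,0]],[60,[12.5,-10,23],[0,0,0]],[60,[12.5,-10,23],[0,0,0]],[60,[12.5,-10,23],[0,0,0]],[60,[12.5,-10,23],[0,0,0]],[60,[12.5,-10,23],[0,0,0]]]'

```text
clock: 2.65
eef_pos: [575.0, -56.9, 201.3]
tcp_rot: [-3.142, 0.0, 0.273]
contact_force: [0.5, -0.2, 0.7]
opening: 0.76
```

```bash
cat > snap.py <<'E'
import sys;from h import *
n=sys.argv[1]
s=readout.sense();c=calibration("wrist");p,d=grab_frame("wrist")
np.savez(n+".npz",p=p,d=d,T=c["cam_to_world"],vfov=c["vfov"],cx=c["cx"],cy=c["cy"])
cv2.imwrite(f"pics/{n}.png",p[:,:,::-1]);print(s["eef_pos"],s["tcp_rot"],s["opening"],s["clock"],s["contact_force"])
E
python3 snap.py w1
```

```text
[575.02764818 -56.854581   201.27844822] [-3.14156819e+00  3.85271711e-04  2.72849289e-01] 0.7604421302057899 2.65 [ 0.48213827 -0.22450998  0.65913893]
```

View pics/w1.png

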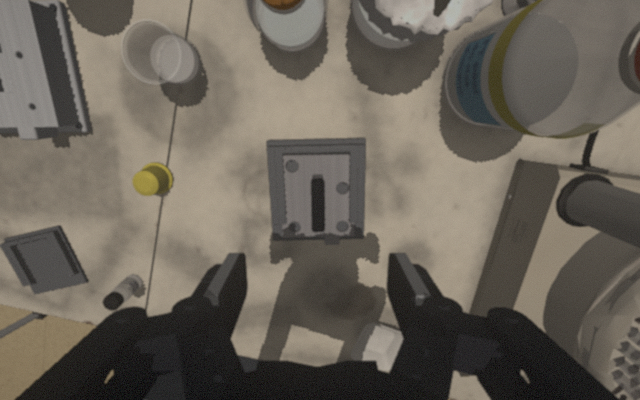

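The wrist view shows the large holder with the plate at (317,190), its black handle at (318,204) and the tab at the bottom edge; the housing is at the far left (30,70), and the smaller look-alike at (45,260).

```bash
cat > load.py <<'E'
from h import *
def load(n):
    z=np.load(n+".npz");return dict(vfov=float(z["vfov"]),cx=float(z["cx"]),cy=float(z["cy"]),cam_to_world=z["T"]),z["p"],z["d"]
E
python3 - <<'E'
from load import *
c,p,d=load("w1");W=cloud(c,d);z=W[...,2]
print("bench",np.nanmedian(z[180:220,200:240]),"plate",np.nanmedian(z[165:170,300:330]))
m=np.zeros((400,640),np.uint8);m[165:240,295:345]=(p.max(2)[165:240,295:345]<45)*255
cs,_=cv2.findContours(m,0,1);k=max(cs,key=cv2.contourArea)[:,0];print(cv2.boundingRect(k))
# top-face only via depth
t=np.zeros_like(m);t[165:240,295:345]=((z>47)&(z<57))[165:240,295:345]*255
cs,_=cv2.findContours(t,0,1);k=max(cs,key=cv2.contourArea)[:,0];print(cv2.boundingRect(k),np.nanmedian(z[t>0]))
P=W[t>0][:,:2].astype(np.float32);print("handle",cv2.minAreaRect(P),P.mean(0))
h=np.zeros_like(m);h[130:250,255:375]=((z>5))[130:250,255:375]*255
P=W[h>0][:,:2].astype(np.float32);print("holder",cv2.minAreaRect(P))
h=np.zeros_like(m);h[130:250,255:375]=((z>17.5)&(z<27))[130:250,255:375]*255
P=W[h>0][:,:2].astype(np.float32);print("rails",cv2.minAreaRect(P))
cv2.imwrite("pics/w1c.png",cv2.resize(p[125:255,245:385,::-1],None,fx=4.5,fy=4.5,interpolation=cv2.INTER_CUBIC))
E
```

```text
bench -0.5164051464073509 plate 13.651964535857019
(312, 179, 12, 52)
(311, 180, 14, 52) 51.32300312049637
handle ((550.2049560546875, -64.80885314941406), (54.967891693115234, 13.616305351257324), 16.033000946044922) [551.1978  -64.67519]
holder ((551.9411010742188, -63.59864807128906), (123.92062377929688, 109.90498352050781), 16.964139938354492)
rails ((563.4718017578125, -60.0493049621582), (88.88539123535156, 105.05403900146484), 17.09303855895996)
```

View pics/w1c.png

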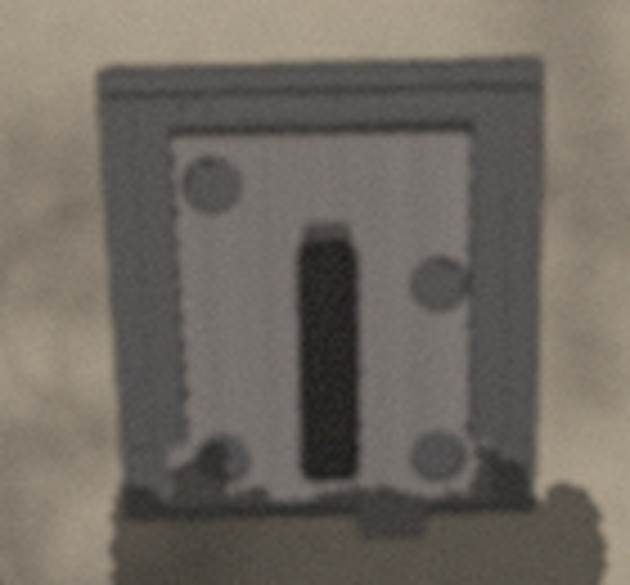

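Run:
```python
from h import *
c=calibration("top");d=np.load("top0_d.npy");W=cloud(c,d).reshape(-1,3)
m=(W[:,0]>600)&(W[:,0]<760)&(W[:,1]>120)&(W[:,1]<420)&(W[:,2]>50)
q=W[m];
for x in range(600,760,20):
  print(x,[(int(np.max(q[(q[:,0]>=x)&(q[:,0]<x+20)&(q[:,1]>=y)&(q[:,1]<y+30)][:,2],initial=0))) for y in range(120,420,30)])
c=calibration("side");d=np.load("side0_d.npy");W=cloud(c,d).reshape(-1,3)
q=W[(W[:,0]>600)&(W[:,0]<760)&(W[:,1]>120)&(W[:,1]<420)&(W[:,2]>50)]
for x in range(600,760,20):
  print(x,[(int(np.max(q[(q[:,0]>=x)&(q[:,0]<x+20)&(q[:,1]>=y)&(q[:,1]<y+30)][:,2],initial=0))) for y in range(120,420,30)])
goto([550.5,-64.5,95],0.296)
```

```text
600 [0, 0, 0, 0, 0, 0, 0, 0, 0, 0]
620 [67, 0, 0, 0, 0, 0, 0, 0, 0, 0]
640 [64, 0, 0, 0, 0, 0, 0, 0, 0, 0]
660 [62, 0, 0, 0, 0, 0, 0, 0, 0, 0]
680 [0, 0, 0, 0, 247, 0, 0, 0, 415, 0]
700 [0, 479, 479, 667, 669, 664, 412, 670, 674, 0]
720 [0, 479, 479, 654, 652, 623, 415, 648, 111, 109]
740 [466, 473, 473, 217, 397, 397, 418, 419, 416, 176]
600 [0, 0, 0, 0, 0, 0, 0, 0, 0, 0]
620 [64, 0, 0, 0, 0, 0, 0, 0, 0, 0]
640 [63, 0, 0, 0, 0, 0, 0, 0, 0, 0]
660 [63, 0, 0, 0, 0, 0, 0, 0, 0, 0]
680 [0, 0, 0, 194, 253, 0, 0, 406, 0, 0]
700 [0, 0, 0, 431, 426, 0, 411, 408, 402, 0]
720 [0, 0, 240, 240, 425, 393, 413, 409, 395, 106]
740 [0, 0, 237, 390, 398, 399, 414, 95, 176, 177]
shift cm [-2.68  0.03 10.76] turn [ 0.001 -0.002 -0.023] dist 111.0 deg 1.3
```

Request:
play_rows --rows '[[110,[0,0,0],[0,0,-0.7]],[110,[0,0,0],[0,0,-1.45]],[110,[0,0,0],[0,0,-1.45]],[110,[0,0,0],[0,0,-1.45]],[110,[0,0,0],[0,0,-1.45]],[110,[0,0,0],[0,0,-1.45]],[110,[0,0,0],[0,0,-1.45]],[110,[0,0,0],[0,0,-1.45]],[110,[0,0,0],[0,0,-1.45]],[110,[0,0,0],[0,0,-1.45]],[110,[0,0,0],[0,0,-1.45]],[110,[0,0,0],[0,0,-1.45]]]'

```text
clock: 3.7
eef_pos: [576.6, -57.2, 204.0]
tcp_rot: [3.137, 0.001, 1.729]
contact_force: [-0.3, -0.8, 0.9]
opening: 0.567
```

Request:
play_rows --rows '[[110,[0,0,0],[0,0,-0.7]],[110,[0,0,0],[0,0,-1.45]],[110,[0,0,0],[0,0,-1.45]],[110,[0,0,0],[0,0,-1.45]],[110,[0,0,0],[0,0,-1.45]],[110,[0,0,0],[0,0,-1.45]],[110,[0,0,0],[0,0,-1.45]],[110,[0,0,0],[0,0,-1.45]],[110,[0,0,0],[0,0,-1.45]],[110,[0,0,0],[0,0,-1.45]],[110,[0,0,0],[0,0,-1.45]],[110,[0,0,0],[0,0,-1.45]]]'

```text
clock: 4.7
eef_pos: [576.6, -57.2, 204.0]
tcp_rot: [-3.141, 0.005, -3.104]
contact_force: [-0.2, -0.4, 0.3]
opening: 0.565
```

Run:
```python
from h import *
s=readout.sense();print(s["qpos"],s["eef_pos"],s["tcp_rot"],s["opening"],s["clock"])
goto([550.5,-64.5,95],0.296+np.pi)
goto([550.5,-64.5,150],0.296+np.pi)
```

```text
[-1.01451390e-01  2.80251754e-01  1.73778755e+00 -7.05263412e-05
  1.11845176e+00 -1.70990555e+00] [576.57191792 -57.21133417 204.01922904] [-3.14082228  0.00504348 -3.10390221] 0.5651552177015037 4.7
shift cm [ 2.69 -0.62 10.89] turn [-0.001  0.005 -0.258] dist 112.0 deg 14.8
shift cm [ 2.66 -0.63  5.39] turn [-0.001  0.005 -0.258] dist 60.0 deg 14.8
```

Request:
play_rows --rows '[[110,[2.7,-0.6,3],[0,0,-0.12]],[110,[2.7,-0.6,6],[0,0,-0.258]],[110,[2.7,-0.6,9],[0,0,-0.258]],[110,[2.7,-0.6,10.9],[0,0,-0.258]],[110,[2.7,-0.6,10.9],[0,0,-0.258]],[110,[2.7,-0.6,10.9],[0,0,-0.258]]]'

```text
clock: 5.2
eef_pos: [549.2, -63.9, 93.3]
tcp_rot: [-3.141, 0.002, -2.853]
contact_force: [0.5, 0.2, 1.0]
opening: 0.569
```

```bash
python3 snap.py w2
python3 - <<'E'
from load import *
c,p,d=load("w2");W=cloud(c,d);z=W[...,2]
ctr=proj(c,[550.5,-64.5,52])[0];print(ctr)
t=((z>48)&(z<57)&(np.hypot(W[...,0]-550,W[...,1]+64)<45)&(p.max(2)<70))
P=W[t][:,:2].astype(np.float32);print("handle",cv2.minAreaRect(P),P.mean(0),np.nanmedian(z[t]),t.sum())
E
```

```text
[549.21392363 -63.89133298  93.34229868] [-3.14086181e+00  1.64981817e-03 -2.85285819e+00] 0.5688650216562355 5.2 [0.54447471 0.16207324 1.02461596]
[315.43732748 216.79850208]
handle ((548.8267822265625, -65.17765045166016), (54.7531623840332, 12.734807014465332), 16.222904205322266) [547.64246 -65.62118] 51.25080894653293 1434
```

View pics/w2.png

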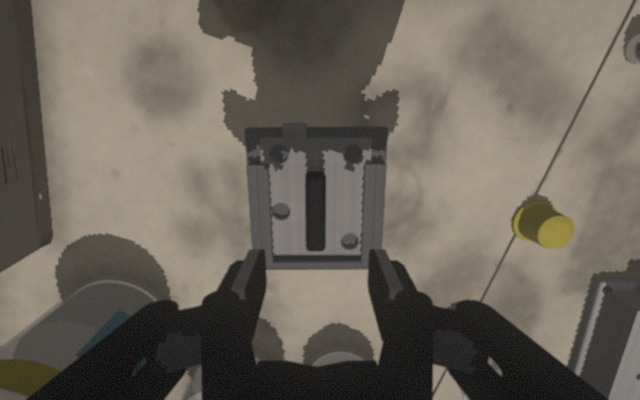

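The wrist view, now from the robot side, shows the handle at (316,210) midway between the open fingers, with the plate's tab at the top edge. Both views agree to within 1.5 mm, so I descend.

Request:
play_rows --rows '[[110,[0,-0.1,2.5],[0,0,-0.007]],[110,[0,-0.1,4.5],[0,0,-0.007]],[110,[0,-0.1,5.6],[0,0,-0.007]],[110,[0,-0.1,6.3],[0,0,-0.007]],[110,[0,-0.1,6.6],[0,0,-0.007]],[110,[0,-0.1,6.6],[0,0,-0.007]],[110,[0,-0.1,6.6],[0,0,-0.007]]]' --squeeze 40

```text
clock: 5.83
eef_pos: [549.1, -64.5, 26.5]
tcp_rot: [-3.141, 0.001, -2.845]
contact_force: [-0.1, 0.2, 0.0]
opening: 0.569
```

Request:
play_rows --rows '[[180,[0,0,0],[0,0,0]],[210,[0,0,0],[0,0,0]],[255,[0,0,0],[0,0,0]],[255,[0,0,0],[0,0,0]],[255,[0,0,0],[0,0,0]],[255,[0,0,0],[0,0,0]],[255,[0,0,0],[0,0,0]],[255,[0,0,0],[0,0,0]],[255,[0,0,0],[0,0,0]]]' --squeeze 60

```text
clock: 6.58
eef_pos: [548.2, -64.5, 25.5]
tcp_rot: [3.142, -0.0, -2.845]
contact_force: [0.0, -0.0, -0.6]
opening: -0.003
```

```bash
python3 snap.py w3; python3 -c "
from h import *
s=readout.sense();print(s['wrist_torque'])"
```

```text
[548.20808044 -64.4895018   25.53284888] [ 3.14153423e+00 -1.25801710e-04 -2.84541759e+00] -0.0032404408128454297 6.5833 [ 0.03833252 -0.04178784 -0.55639519]
[ 0.02423686  0.01189697 -0.01864772]
```

View pics/w3.png

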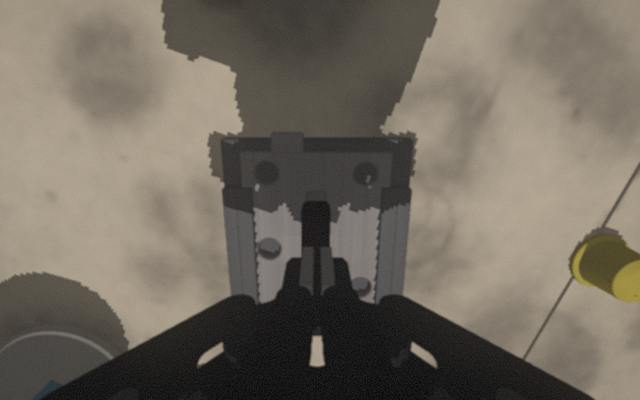

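The picture shows the fingers shut at (316,260), with nothing gripped (opening 0). I'll check from the side.

Run:
```python
from load import *
c,p,d=load("w3");s=readout.sense()
print("tcp px",proj(c,s["eef_pos"]),"handle ctr px",proj(c,[549.5,-65,52]))
W=cloud(c,d)
for v in range(190,330,6): print(v,W[v,316].round(),W[v,309].round())
cs=calibration("side");q,_=grab_frame("side")
print("side tcp px",proj(cs,s["eef_pos"]))
cv2.imwrite("pics/s3.png",cv2.resize(q[160:300,270:430,::-1],None,fx=4,fy=4,interpolation=cv2.INTER_CUBIC))
```

```text
tcp px [[316.80037889 239.79232613]] handle ctr px [[314.99222038 263.74073856]]
190 [524. -73.  15.] [525. -76.  15.]
196 [523. -73.  28.] [524. -76.  28.]
202 [523. -73.  41.] [524. -76.  41.]
208 [523. -72.  49.] [524. -76.  50.]
214 [526. -72.  50.] [526. -75.  51.]
220 [528. -71.  52.] [529. -74.  52.]
226 [531. -70.  52.] [532. -73.  52.]
232 [534. -69.  51.] [535. -72.  52.]
238 [536. -68.  52.] [538. -71.  51.]
244 [540. -68.  52.] [541. -71.  51.]
250 [539. -68.  60.] [539. -71.  61.]
256 [539. -68.  66.] [540. -71.  66.]
262 [539. -68.  70.] [540. -70.  70.]
268 [539. -68.  77.] [540. -70.  77.]
274 [540. -67.  80.] [540. -70.  81.]
280 [539. -68.  85.] [540. -70.  86.]
286 [539. -67.  89.] [540. -70.  90.]
292 [542. -67.  89.] [539. -70.  95.]
298 [544. -66.  89.] [538. -70. 100.]
304 [547. -65.  89.] [539. -70. 101.]
310 [549. -65.  90.] [541. -69. 102.]
316 [551. -64.  90.] [546. -68.  99.]
322 [555. -63.  88.] [548. -67.  99.]
328 [557. -62.  89.] [550. -67. 100.]
side tcp px [[349.08552598 241.64596071]]
```

View pics/s3.png

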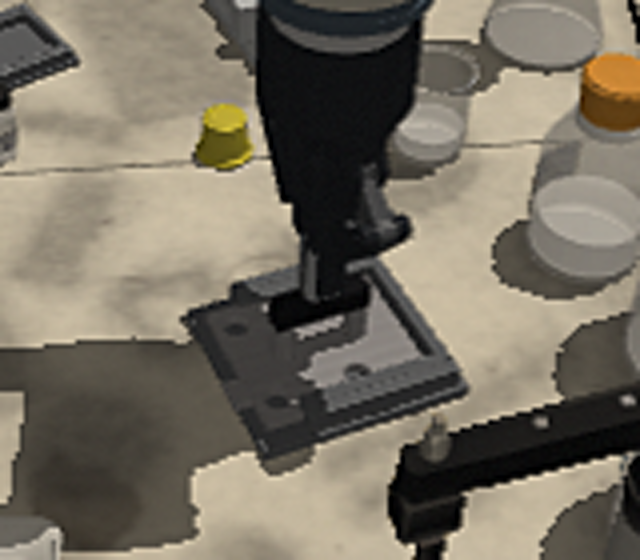

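Run:
```python
from load import *
c,p,d=load("w3")
cv2.imwrite("pics/w3c.png",cv2.resize(cv2.convertScaleAbs(p[190:340,236:396,::-1],alpha=2.0),None,fx=4,fy=4,interpolation=cv2.INTER_CUBIC))
cs=calibration("side");q,_=grab_frame("side")
cv2.imwrite("pics/s3c.png",cv2.resize(cv2.convertScaleAbs(q[200:270,310:390,::-1],alpha=2.0),None,fx=8,fy=8,interpolation=cv2.INTER_CUBIC))
print(proj(cs,[[549,-64.5,26],[549,-64.5,52],[549,-64.5,0]]))
```

```text
[[349.45060012 241.48656946]
 [350.08590484 232.83553969]
 [348.84178932 249.77682802]]
```

View pics/w3c.png

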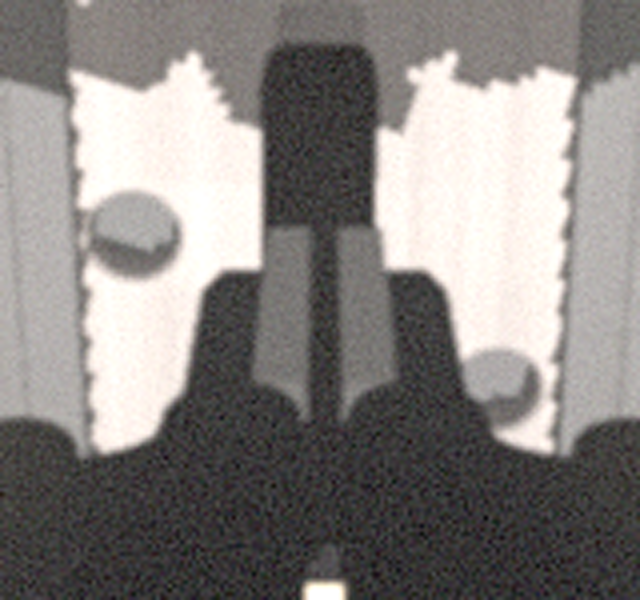

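View pics/s3c.png

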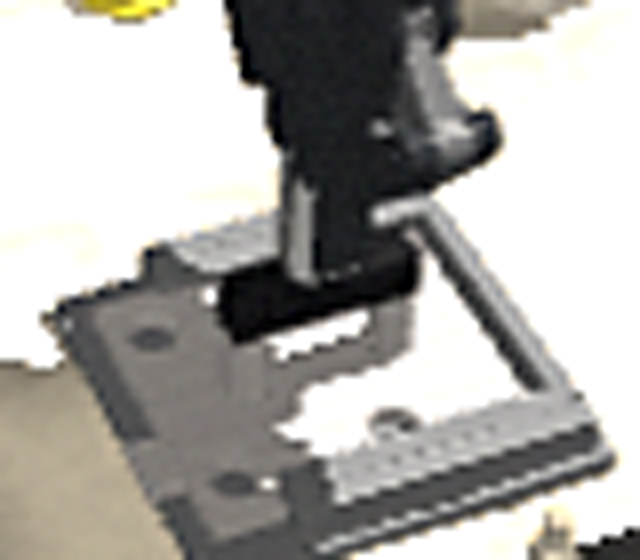

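Run:
```python
from load import *
for n,e in (("w1",[575.0,-56.9,201.3]),("w2",[549.2,-63.9,93.3]),("w3",[548.2,-64.5,25.5])):
    c,p,d=load(n);W=cloud(c,d);yaw=dict(w1=.273,w2=-2.853,w3=-2.845)[n]
    T=(W-np.array(e))@np.array([[np.cos(yaw),np.sin(yaw),0],[np.sin(yaw),-np.cos(yaw),0],[0,0,-1]]).T
    m=(d>0)&(T[...,2]<(40 if n!="w3" else -30))&(abs(T[...,1])<60)&(abs(T[...,0])<25)
    q=T[m]; print(n,"max tool z of fingers",np.percentile(q[:,2],[99,99.9,100]).round(1), "x range",np.percentile(q[:,0],[1,99]).round(1))
    k=q[q[:,2]>np.percentile(q[:,2],97)];print(k[:,1].min(),k[:,1].max(),k[:,0].min())
    print("cam in tool",((c["cam_to_world"][:3,3]-e)@np.array([[np.cos(yaw),np.sin(yaw),0],[np.sin(yaw),-np.cos(yaw),0],[0,0,-1]]).T).round(1))
```

```text
w1 max tool z of fingers [-39.3 -33.9 -32.1] x range [-8.3 19.7]
-46.16553267163992 46.219257808607516 -10.304396545756354
cam in tool [  76.     0.  -168.9]
w2 max tool z of fingers [-37.  -31.  -28.7] x range [-11.  17.]
-38.028796453228175 37.90392783042268 -12.637372352501044
cam in tool [  73.3   -0.  -168.8]
w3 max tool z of fingers [-38.9 -32.1 -30.1] x range [-9.4 16.9]
-13.649988695385574 13.488538104552223 4.688109306330459
cam in tool [ 7.300e+01 -1.000e-01 -1.689e+02]
```

Measured in all three wrist pictures, the real fingertips end about 27 mm behind the reported TCP. The fingers therefore shut just above the bar, and nothing was touched. I'll open, go about 25 mm deeper and check from the side before closing.

Request:
play_rows --rows '[[110,[0,0,-0.5],[0,0,0]],[110,[0,0,-0.5],[0,0,0]],[110,[0,0,-0.5],[0,0,0]],[110,[0,0,-0.5],[0,0,0]],[110,[0,0,0.2],[0,0,0]],[110,[0,0,0.8],[0,0,0]],[110,[0,0,1.3],[0,0,0]],[110,[0,0,1.7],[0,0,0]],[110,[0,0,2.0],[0,0,0]],[110,[0,0,2.0],[0,0,0]]]'

```text
clock: 7.57
eef_pos: [547.6, -64.4, 4.6]
tcp_rot: [3.141, -0.001, -2.845]
contact_force: [-0.3, -0.4, 0.3]
opening: 0.568
```

```bash
python3 snap.py w4
python3 - <<'E'
from load import *
c,p,d=load("w4")
a=cv2.resize(cv2.convertScaleAbs(p[140:340,216:416,::-1],alpha=2.0),(400,400),interpolation=cv2.INTER_CUBIC)
q,_=grab_frame("side")
b=cv2.resize(cv2.convertScaleAbs(q[200:270,310:380,::-1],alpha=2.0),(400,400),interpolation=cv2.INTER_CUBIC)
cv2.imwrite("pics/ws4.png",np.hstack([a,b]))
E
```

```text
[547.6111709  -64.4271581    4.60270522] [ 3.14100307e+00 -1.40092117e-03 -2.84539859e+00] 0.5683575438975238 7.5667 [-0.25361618 -0.35900419  0.32104073]
```

View pics/ws4.png

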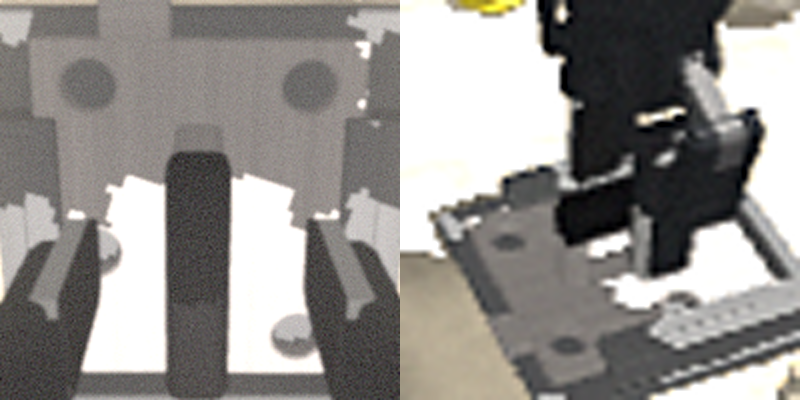

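The picture shows the fingers on both sides of the bar and below its top. I'll go 3 mm deeper and close.

Request:
play_rows --rows '[[110,[0,0,0.3],[0,0,0]],[110,[0,0,0.3],[0,0,0]],[180,[0,0,0.3],[0,0,0]],[230,[0,0,0.3],[0,0,0]],[255,[0,0,0.3],[0,0,0]],[255,[0,0,0.3],[0,0,0]],[255,[0,0,0.3],[0,0,0]],[255,[0,0,0.3],[0,0,0]],[255,[0,0,0.3],[0,0,0]]]' --squeeze 60

```text
clock: 8.42
eef_pos: [548.5, -64.5, 2.9]
tcp_rot: [-3.141, 0.0, -2.845]
contact_force: [-1.1, 0.7, 6.0]
opening: 0.15
```

```bash
python3 snap.py w5
python3 - <<'E'
from load import *
s=readout.sense();print(s["wrist_torque"])
c,p,d=load("w5")
a=cv2.resize(cv2.convertScaleAbs(p[140:340,216:416,::-1],alpha=2.0),(400,400),interpolation=cv2.INTER_CUBIC)
q,_=grab_frame("side")
b=cv2.resize(cv2.convertScaleAbs(q[200:270,310:380,::-1],alpha=2.0),(400,400),interpolation=cv2.INTER_CUBIC)
cv2.imwrite("pics/ws5.png",np.hstack([a,b]))
E
```

```text
[548.51815566 -64.50874604   2.91012964] [-3.14142146e+00  4.70934244e-04 -2.84545745e+00] 0.14963240776072248 8.4167 [-1.06168387  0.73560446  6.01213638]
[ 0.03756882  0.12984875 -0.04373987]
```

View pics/ws5.png

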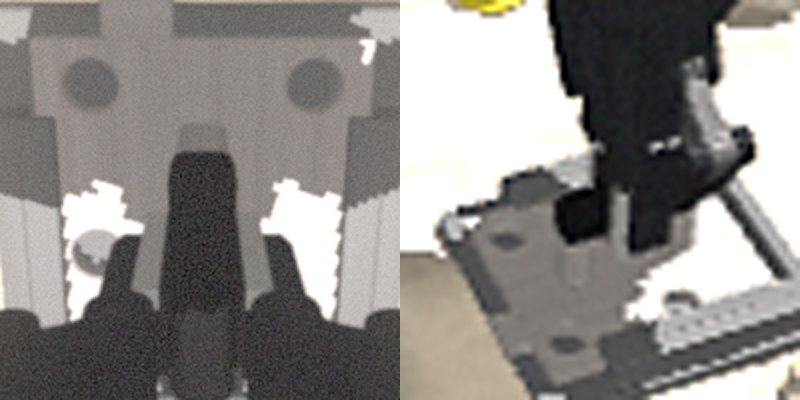

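Gripped: the opening is 0.15, about 13 mm. Next a 1 mm lift and then the slide along tool +x, which is holder -x.

Request:
play_rows --rows '[[255,[0,0,-0.1],[0,0,0]],[255,[0,0,-0.12],[0,0,0]],[255,[0.3,0,-0.12],[0,0,0]],[255,[0.8,0,-0.12],[0,0,0]],[255,[1.5,0,-0.12],[0,0,0]],[255,[2.0,0,-0.12],[0,0,0]],[255,[2.0,0,-0.12],[0,0,0]]]'

```text
clock: 9.1
eef_pos: [527.2, -70.6, 3.5]
tcp_rot: [3.141, -0.002, -2.846]
contact_force: [-0.3, -0.3, -2.9]
opening: 0.151
```

Request:
play_rows --rows '[[255,[1,0,0],[0,0,0]],[255,[2,0,0],[0,0,0]],[255,[3,0,0],[0,0,0]],[255,[4,0,0],[0,0,0]],[255,[5,0,0],[0,0,0]],[255,[6,0,0],[0,0,0]],[255,[7,0,0],[0,0,0]],[255,[7.5,0,0],[0,0,0]],[255,[7.5,0,0],[0,0,0]]]'

```text
clock: 9.85
eef_pos: [455.8, -92.4, 3.7]
tcp_rot: [3.141, -0.001, -2.846]
contact_force: [0.0, 0.1, -3.4]
opening: 0.15
```

```bash
python3 snap.py w6
python3 - <<'E'
from load import *
goto([450,-80,120],0.2966+np.pi)
E
```

```text
[455.81525839 -92.43534265   3.71019162] [ 3.14105578e+00 -1.09690493e-03 -2.84596078e+00] 0.15024535770465133 9.85 [ 0.01414091  0.10815566 -3.42477821]
shift cm [  0.31   1.39 -11.61] turn [ 0.     0.    -0.001] dist 117.0 deg 0.1
```

View pics/w6.png

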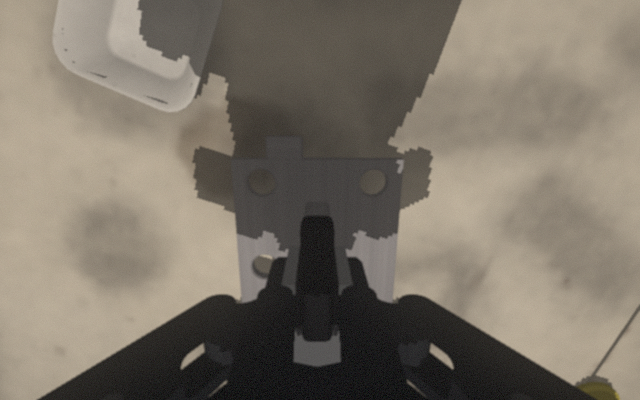

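The plate is clear of the holder, out 97 mm and hanging free (about -3.4 N). Lifting it now.

Request:
play_rows --rows '[[255,[0,0,-2],[0,0,0]],[255,[0,0,-5],[0,0,0]],[255,[0,0,-8],[0,0,0]],[255,[0,0,-11],[0,0,0]],[255,[0,0,-14],[0,0,0]],[255,[0,0,-17],[0,0,0]],[255,[0,0,-19.6],[0,0,0]],[255,[0,0,-19.6],[0,0,0]],[255,[0,0,-19.6],[0,0,0]]]'

```text
clock: 10.65
eef_pos: [458.9, -92.3, 201.2]
tcp_rot: [-3.14, 0.003, -2.845]
contact_force: [0.1, -0.7, -2.0]
opening: 0.15
```

Run:
```python
from load import *
goto([575,140,200],0.2966+np.pi)
```

```text
shift cm [-17.89  18.83   0.15] turn [-0.002  0.003 -0.   ] dist 260.0 deg 0.2
```

Request:
play_rows --rows '[[255,[-1.5,1.5,0],[0,0,0]],[255,[-4,4,0],[0,0,0]],[255,[-6.5,7,0],[0,0,0]],[255,[-9,9.5,0],[0,0,0]],[255,[-11.5,12,0],[0,0,0]],[255,[-14,14.5,0],[0,0,0]],[255,[-16,16.5,0],[0,0,0]],[255,[-17.3,18,0],[0,0,0]],[255,[-17.9,18.8,0],[0,0,0]],[255,[-17.9,18.8,0],[0,0,0]],[255,[-17.9,18.8,0],[0,0,0]]]'

```text
clock: 11.57
eef_pos: [572.8, 139.5, 198.3]
tcp_rot: [-3.141, -0.003, -2.844]
contact_force: [-0.3, -0.1, -2.7]
opening: 0.145
```

```bash
python3 snap.py w7
python3 - <<'E'
from load import *
c,p,d=load("w7");W=cloud(c,d);z=W[...,2]
m=(z>34)&(z<46)&(np.hypot(W[...,0]-590,W[...,1]-267)<100)
P=W[m][:,:2].astype(np.float32);print("housing",cv2.minAreaRect(P),np.nanmedian(z[m]),P.mean(0))
v,u=np.where(m);print(u.min(),u.max(),v.min(),v.max())
E
```

```text
[572.75053137 139.53209096 198.28298202] [-3.14136739e+00 -2.69529344e-03 -2.84442360e+00] 0.14543099275490143 11.5667 [-0.30428368 -0.0653762  -2.66303509]
housing ((590.6293334960938, 263.76165771484375), (123.4665756225586, 98.45890808105469), 16.61572265625) 39.3564921851206 [587.53033 274.6675 ]
379 475 170 278
```

View pics/w7.png

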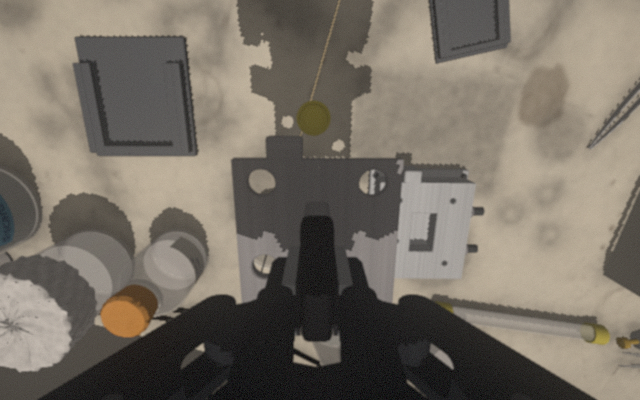

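The picture shows the housing right of the plate at (435,225), its ear at (412,172), ports at (478,230), and threaded holes 1 at (453,201) and 0 at (445,263). The plate hides the other two.

```bash
cat > hol.py <<'E'
from load import *
def dark(img,u,v,r,sub=6):
    g=cv2.cvtColor(img,cv2.COLOR_RGB2GRAY).astype(float)
    w=g[v-r:v+r+1,u-r:u+r+1];wt=np.clip(np.percentile(w,75)*0.9-w,0,None)
    y,x=np.mgrid[v-r:v+r+1,u-r:u+r+1];return np.array([(wt*x).sum()/wt.sum(),(wt*y).sum()/wt.sum()])
E
python3 - <<'E'
from hol import *
c,p,d=load("w7")
a=[dark(p,445,263,4),dark(p,453,201,4)];Q=plane(c,a,40);print(a,Q.round(1))
v=Q[0]-Q[1];print("wrist yaw",np.degrees(np.arctan2(v[1],v[0])),np.linalg.norm(v[:2]))
ct=calibration("top");t=cv2.imread("pics/top0.png")[:,:,::-1].copy()
# crop origin (215,130) scale 350/90
for k in [(78,92),(164,106),(180,168),(103,188)]: print(k,(215+k[0]*90/350,130+k[1]*90/350))
H=np.array([[-36,28],[36,28],[10,-28],[-36,-28]])
names=["?"]
uv=[dark(t,235,154,3),dark(t,257,157,3),dark(t,261,173,3),dark(t,241,178,3)]
Q4=plane(ct,uv,40);print(np.round(uv,1).tolist(),Q4.round(1).tolist())
# image up=+x, left=+y : TL=hole0, TR=hole3?, BR=hole2, BL=hole1
M=np.array([[36,28],[10,-28],[-36,-28],[-36,28]])
def fit(M,Q):
    mc,qc=M.mean(0),Q.mean(0);A=M-mc;B=Q-qc
    th=np.arctan2((A[:,0]*B[:,1]-A[:,1]*B[:,0]).sum(),(A*B).sum());R=np.array([[np.cos(th),-np.sin(th)],[np.sin(th),np.cos(th)]])
    t=qc-R@mc;return np.degrees(th),t,np.linalg.norm(B-A@R.T,axis=1)
print("top",fit(M,Q4[:,:2]))
print("wrist",fit(np.array([[36,28],[-36,28]]),Q[:,:2]))
# plate holes in wrist
E
```

```text
[array([443.99585062, 262.81593361]), array([452.5255745 , 200.52409192])] [[622.7 301.9  40. ]
 [553.9 281.7  40. ]]
wrist yaw 16.41057851631311 71.74477885056328
(78, 92) (235.05714285714285, 153.65714285714284)
(164, 106) (257.1714285714286, 157.25714285714287)
(180, 168) (261.2857142857143, 173.2)
(103, 188) (241.4857142857143, 178.34285714285716)
[[234.7, 153.3], [256.7, 157.1], [260.7, 173.0], [241.1, 178.2]] [[623.7, 302.3, 40.0], [614.6, 241.1, 40.0], [570.6, 228.3, 40.0], [554.6, 281.8, 40.0]]
top (np.float64(16.472057586607615), array([597.08064033, 265.22478084]), array([0.02945545, 0.09997678, 0.13710045, 0.06106393]))
wrist (np.float64(16.41057851631311), array([596.18687539, 264.92869881]), array([0.12761057, 0.12761057]))
```

```bash
cat > platepose.py <<'E'
import sys
from hol import *
def fit(M,Q):
    mc,qc=M.mean(0),Q.mean(0);A=M-mc;B=Q-qc
    th=np.arctan2((A[:,0]*B[:,1]-A[:,1]*B[:,0]).sum(),(A*B).sum());R=np.array([[np.cos(th),-np.sin(th)],[np.sin(th),np.cos(th)]])
    return th,qc-R@mc,np.linalg.norm(B-A@R.T,axis=1)
def platepose(n,eef,zguess,seeds=((262,181),(373,182))):
    c,p,d=load(n);W=cloud(c,d);z=W[...,2]
    m=(abs(z-zguess)<8)&(np.hypot(W[...,0]-eef[0],W[...,1]-eef[1])<75)
    m[290:]=False
    q=W[m];A=np.c_[q[:,:2]-q[:,:2].mean(0),np.ones(len(q))];k=np.linalg.lstsq(A,q[:,2],rcond=None)[0]
    r=q[:,2]-A@k;g=abs(r)<2;k=np.linalg.lstsq(A[g],q[g,2],rcond=None)[0]
    print("plate top z",k[2].round(2),"slopes mrad",(k[:2]*1e3).round(1),"n",g.sum())
    zt=k[2];pts=[]
    for (u,v) in seeds:
        far=((z<zt-9)|(d<=0)).astype(np.uint8);far[:v-14]=0;far[v+15:]=0;far[:,:u-16]=0;far[:,u+17:]=0
        n_,lab,st,cen=cv2.connectedComponentsWithStats(far);l=lab[v,u];print("hole",cen[l].round(1),st[l]);pts.append(cen[l])
    return c,zt,plane(c,pts,zt-3)
if __name__=="__main__":
    e=np.array([572.75,139.53,198.28]);c,zt,P=platepose("w7",e,208)
    print(P.round(1),np.linalg.norm(P[0]-P[1]))
    th,t,r=fit(np.array([[-36,-28],[-36,28]]),P[:,:2]);print("yaw",np.degrees(th),"origin",t,"minus tcp",t-e[:2],r, "underside-eef",zt-6-e[2])
E
python3 platepose.py
```

```text
plate top z 208.87 slopes mrad [-3.5 -0.6] n 15507
hole [261.4 181.2] [249 169  26  25 502]
hole [371.7 181.4] [359 170  26  24 500]
[[547.3 102.4 205.9]
 [531.  155.7 205.9]] 55.73739720230718
yaw 16.980843160597683 origin [573.5553812  139.58679435] minus tcp [0.8053812  0.05679435] [0.1313014 0.1313014] underside-eef 4.589486698517646
```

Run:
```python
from load import *
goto([595.8,265.1,110],np.radians(16.45)+np.pi)
```

```text
shift cm [-5.91 11.39  8.85] turn [-0.    -0.002  0.009] dist 156.0 deg 0.5
```

Request:
play_rows --rows '[[255,[-0.6,1,0.5],[0,-0.002,0.009]],[255,[-1.6,3,2],[0,-0.002,0.009]],[255,[-3,5.5,4],[0,-0.002,0.009]],[255,[-4.3,8,6],[0,-0.002,0.009]],[255,[-5.3,10,7.8],[0,-0.002,0.009]],[255,[-5.8,11,8.6],[0,-0.002,0.009]],[255,[-5.9,11.4,8.8],[0,-0.002,0.009]],[255,[-5.9,11.4,8.8],[0,-0.002,0.009]],[255,[-5.9,11.4,8.8],[0,-0.002,0.009]]]'

```text
clock: 12.37
eef_pos: [597.0, 264.9, 112.6]
tcp_rot: [-3.141, 0.002, -2.855]
contact_force: [-0.4, -0.4, -1.3]
opening: 0.151
```

```bash
python3 snap.py w8
python3 - <<'E'
from load import *
goto([595.8,265.1,45],np.radians(16.45)+np.pi)
E
```

```text
[597.03617877 264.91419583 112.59838222] [-3.14119942e+00  2.32375045e-03 -2.85482632e+00] 0.15074715763378466 12.3667 [-0.37926268 -0.41058342 -1.29548207]
shift cm [0.16 0.07 6.79] turn [-0.     0.003 -0.001] dist 68.0 deg 0.2
```

View pics/w8.png

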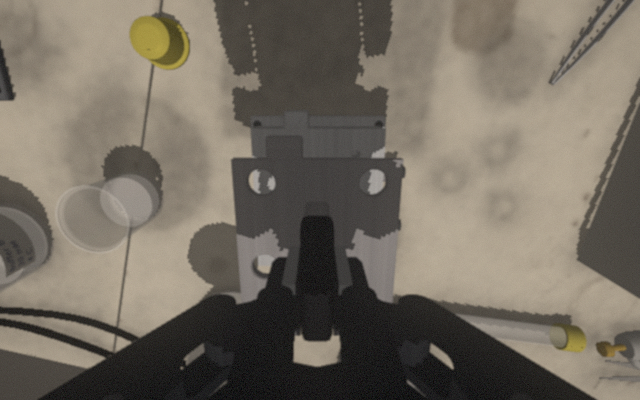

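The plate is above the housing with its tab above the ear at the top of the picture, so it is the right way round. Descending.

Request:
play_rows --rows '[[255,[0.1,0.05,1],[0,0.002,0]],[255,[0.1,0.05,2.5],[0,0.002,0]],[255,[0.1,0.05,4],[0,0.002,0]],[255,[0.1,0.05,5],[0,0.002,0]],[255,[0.1,0.05,5.7],[0,0.002,0]],[255,[0.1,0.05,6.1],[0,0.002,0]],[255,[0.1,0.05,6.3],[0,0.002,0]],[255,[0.1,0.05,6.3],[0,0.002,0]],[255,[0.1,0.05,6.3],[0,0.002,0]]]'

```text
clock: 13.17
eef_pos: [596.3, 266.5, 49.3]
tcp_rot: [3.141, 0.001, -2.854]
contact_force: [0.9, -0.2, -2.1]
opening: 0.148
```

```bash
python3 snap.py w9
python3 - <<'E'
from load import *
goto([595.8,265.1,45],np.radians(16.45)+np.pi)
c,p,d=load("w9")
a=cv2.resize(cv2.convertScaleAbs(p[100:300,216:426,::-1],alpha=2.0),(420,400),interpolation=cv2.INTER_CUBIC)
q,_=grab_frame("side");cs=calibration("side");print(proj(cs,[596,265,45]))
b=cv2.resize(q[100:200,300:400,::-1],(380,400),interpolation=cv2.INTER_CUBIC)
cv2.imwrite("pics/ws9.png",np.hstack([a,b]))
E
```

```text
[596.30331775 266.49602923  49.31827819] [ 3.14146632e+00  8.38520654e-04 -2.85442164e+00] 0.14798787219926327 13.1667 [ 0.89653224 -0.21029756 -2.06438978]
shift cm [ 0.1  -0.12  0.44] turn [0.    0.001 0.   ] dist 5.0 deg 0.1
[[348.38454827 151.29051122]]
```

View pics/ws9.png

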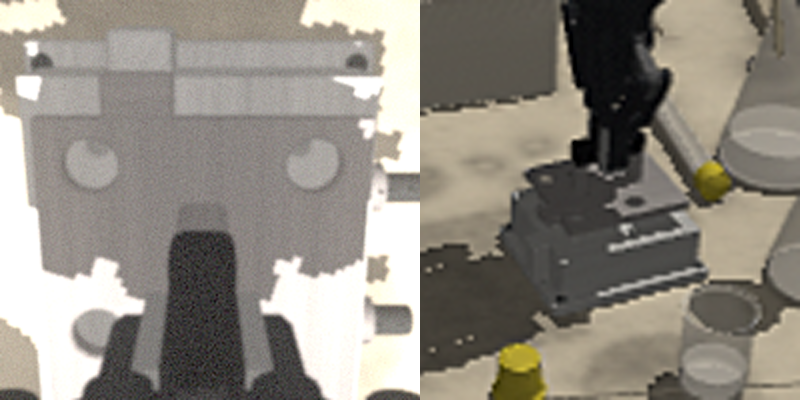

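```bash
cat > holeview.py <<'E'
import sys
from platepose import *
n=sys.argv[1]
s=readout.sense();c,p,d=load(n);W=cloud(c,d);e=s["eef_pos"]
c,zt,P=platepose(n,e,e[2]+10.6,()) if 0 else (c,None,None)
H=np.array([[36,28],[-36,28],[-36,-28],[10,-28]]);y=np.radians(16.45);R=np.array([[np.cos(y),-np.sin(y)],[np.sin(y),np.cos(y)]])
t=np.c_[H@R.T+[596.6,265.1],np.full(4,40)];px=proj(c,t);print("expected threaded px",px.round(1).tolist())
tiles=[]
for i in (2,1,3):
    u,v=px[i].round().astype(int);w=p[v-22:v+23,u-22:u+23,::-1];w=cv2.normalize(w,None,0,255,cv2.NORM_MINMAX)
    w=cv2.resize(w,(260,260),interpolation=cv2.INTER_CUBIC);w=cv2.convertScaleAbs(w,alpha=2 if i!=3 else 1.3);tiles.append(w)
cv2.imwrite(f"pics/{n}h.png",np.hstack(tiles))
m=(abs(W[...,2]-e[2]-10.6)<4)&(np.hypot(W[...,0]-e[0],W[...,1]-e[1])<70);print("plate top",np.median(W[m][:,2]))
E
python3 holeview.py w9
```

```text
expected threaded px [[359.8, 287.5], [364.9, 172.8], [263.7, 172.7], [267.2, 248.8]]
plate top 59.7934321247167
```

View pics/w9h.png

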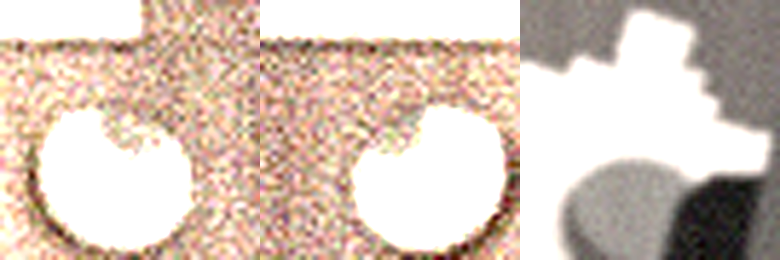

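Threaded holes 2 and 1 show at the upper rims, where the oblique view should put them, within about 1 px. Final small correction.

Request:
play_rows --rows '[[255,[0.05,-0.06,0.15],[0,0,0]],[255,[0.1,-0.1,0.3],[0,0,0]],[255,[0.1,-0.1,0.38],[0,0,0]],[255,[0.1,-0.1,0.38],[0,0,0]],[255,[0.1,-0.1,0.38],[0,0,0]],[255,[0.1,-0.1,0.38],[0,0,0]],[255,[0.1,-0.1,0.38],[0,0,0]],[255,[0.1,-0.1,0.38],[0,0,0]]]'

```text
clock: 13.93
eef_pos: [595.3, 265.1, 45.0]
tcp_rot: [3.142, 0.0, -2.854]
contact_force: [0.9, -0.4, -1.8]
opening: 0.149
```

```bash
python3 snap.py w10; python3 holeview.py w10
python3 - <<'E'
from platepose import *
s=readout.sense();e=s["eef_pos"];print(s["qvel"].round(3))
c,zt,P=platepose("w10",e,e[2]+10.6)
print(P.round(1))
th,t,r=fit(np.array([[-36,-28],[-36,28]]),P[:,:2]);print("yaw",np.degrees(th),"origin",t,"err vs housing",t-[596.6,265.1],r,"underside",zt-6)
c,p,d=load("w10");W=cloud(c,d);z=W[...,2];print("housing face depth",np.nanmedian(z[abs(z-40)<5]))
# threaded hole px in wrist seen through
# side & top views: plate hole / threaded
q,_=grab_frame("top");cv2.imwrite("pics/top10.png",cv2.resize(q[120:220,200:320,::-1],(720,600),interpolation=cv2.INTER_CUBIC))
E
```

```text
[595.26769039 265.12660039  45.03428086] [ 3.14155548e+00  9.09111914e-05 -2.85436659e+00] 0.14908696767808155 13.9333 [ 0.93820106 -0.43608359 -1.766873  ]
expected threaded px [[362.2, 293.3], [367.7, 176.9], [264.4, 176.8], [268.0, 254.1]]
plate top 55.5473186592524
[ 0.002 -0.001 -0.003  0.001 -0.    -0.001]
plate top z 55.55 slopes mrad [-0.6 -0.1] n 15514
hole [261.4 181.2] [249 169  26  25 502]
hole [371.7 181.3] [359 169  26  25 503]
[[569.4 228.3  52.5]
 [553.6 281.7  52.5]]
yaw 16.452467194447916 origin [596.01617767 265.19777598] err vs housing [-0.58382233  0.09777598] [0.13924632 0.13924632] underside 49.546343378884586
housing face depth 39.48334998432824
```

View pics/w10h.png

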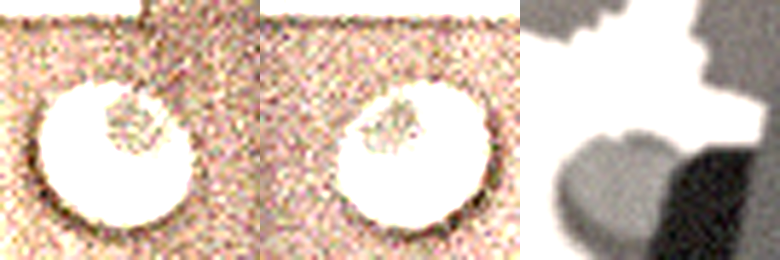

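View pics/top10.png

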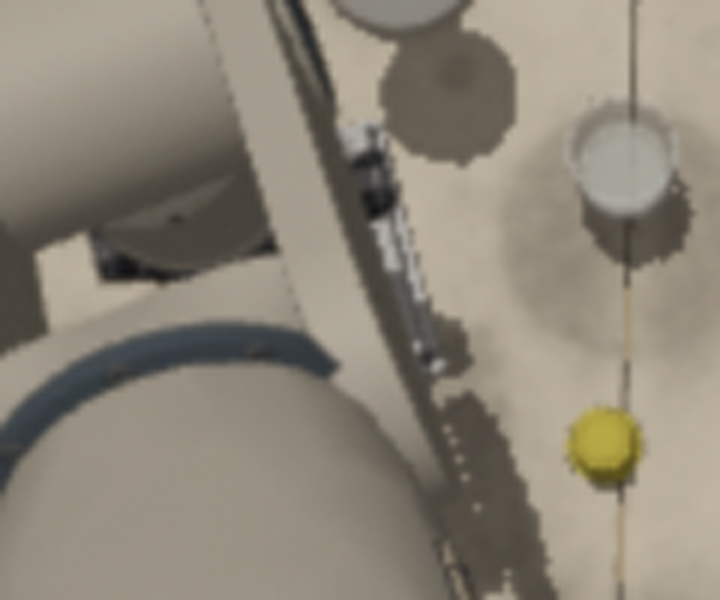

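Threaded holes 2 and 1 are now wholly visible inside their plate holes, even from the oblique wrist view. The measured offset is 0.6 mm, yaw agrees to 0.01°, the gap is about 10 mm, and the arm is still. Handing in.

```bash
python3 -c "
from rig import r
print(r.sign_off())"
```

```text
the job is handed in; nothing more can be done
None
```

I gripped the plate by its handle, slid it 97 mm out of the larger holder and carried it to the housing. I handed the job in at about 14 s, still holding the plate level above the housing with its tab over the ear.

**Last checks, by wrist camera:**

| Check | Result |
|---|---|
| Position against the housing | 0.6 mm off; each hole allows about 4 mm |
| Yaw | both about 16.45° |
| Level | within 1 mrad |
| Gap | about 10.1 mm |
| Wrist force | about 2 N, roughly the plate's weight, so no sign of contact with the housing |

- **Holes seen:** I saw threaded holes 1 and 2 wholly inside their plate holes. The gripper hid hole 0, and hole 3 was partly covered with its threaded hole not seen, so for those two I rely on the fitted pose.
- **Views blocked:** in the last top picture the arm covers the plate and housing, so it gave no second check.
- **First grasp missed:** the fingers shut just above the handle bar without a noticeable contact force. The real fingertips end about 27 mm short of the reported TCP, which disagrees with the description. I measured this in the wrist pictures, went deeper and gripped properly.
- **Bystanders:** my path passed well above the beaker and stopper, and I saw no sign of touching any of the small things. I did not measure their positions again at the end.

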